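Lay the T-square against the plate edge

TASK

Take the T-square by its orange grip from the sloping rest and lay it flat on the dark wooden board, its stock flush along the aluminium plate's edge beside the bare strip of board (the side away from the robot) and its blade across the plate, centred along the blue line, so that the line can be checked. Set it down, do not drop it; let go, and leave the other things on the bench where they are.

Things in the scene. Friction and masses are not known exactly. Their poses are not given: they have to be found in the camera images.
- square_grip (a point): Loose T-square, 0.3 kg; point: centre of its orange grip rib, 16 mm thick (its x), 94 long (y), 28 tall (z), which stands along the dark stock. Axes: x along the blade from stock to tip, y along the stock, z up out of its top. It starts lying on the sloping rest, blade up the slope, stock's back against the yellow ledge; its z then leans 30 degrees from vertical, to the rest's -x
- square_left (a point): +y end of the front face of the T-square's stock, the face that goes against the plate: 15 mm in x, +65 in y, -25 in z from square_grip; same axes. The dark steel stock is 30 mm (x) x 130 (y) x 15 (z), its flat underside 29 mm below square_grip
- square_right (a point): -y end of the same front face: 15 mm in x, -65 in y, -25 in z from square_grip; same axes
- square_tip (a point): middle of the T-square's blade end, at its underside: 135 mm in x, -17 in z from square_grip; same axes. The bright steel blade is 30 mm wide, 3 thick, 120 long, on the stock's centre line; its top is level with the stock's top, its underside 12 mm above the stock's underside
- rest: fixed sloping rest, blue, 160 mm deep (x), 200 wide (y), about 110 tall; the slope rises 30 degrees towards its +x, which points roughly to the robot's side. Origin: centre of its underside, on the table. A yellow ledge crosses the foot of the slope, 10 mm high above the slope; its inner face meets the slope at x -70 mm, z 22 mm
- fixture: fixed dark wooden board 240 mm (x) x 280 (y) x 8 thick on the table, with an aluminium plate fixed on it; origin: centre of the board's underside. Two red clamp blocks with steel studs, 40 mm above the table at most, stand on the plate's corners on the robot's side, x +100 mm, y +-118 mm
- plate_edge (a point): middle of the aluminium plate's long edge beside the bare strip of board, the side away from the robot, at the height of the board's top; x points into the plate, y along the edge, z up. Plate 150 mm (x) x 260 (y) x 10 thick; the edge face is upright. It lies 40 mm to -x of the board's middle: 80 mm of bare board lies before it
- line: blue line drawn across the plate's top, square to the plate's edge, 3.5 mm wide, 146 mm long, up to 40 mm to either side of the plate's middle. Origin: middle of the line; x along the line away from plate_edge
- fitting: small brass flare fitting, 22 mm wide, 26 mm tall, upright on the +y part of the plate (fixture axes); bystander, origin at its underside
- cap: small copper cap, 20 mm wide, 18 mm tall, on the -y part of the plate (fixture axes); bystander, origin at its underside
- tape: yellow and black tape measure, 55 x 34 x 50 mm tall, on the table near the middle; bystander, origin at its underside
- cutter: red and steel tube cutter, about 110 mm long and 26 mm wide, on the table near the middle; bystander, origin at its underside
- gauge_red: round red pressure gauge, 76 mm across, lying on its back, left side; bystander, origin at its underside
- gauge_blue: round blue pressure gauge, 76 mm across, lying on its back, right side; bystander, origin at its underside
- meter: yellow hand meter, 130 x 65 x 30 mm, lying flat, left side; bystander, origin at its underside
Mind the look-alikes: they are no part of the job. Of the things like the part that bears square_grip, leave any that is pink; of the rest the smaller one is meant.

How it is judged (in metres and radians):
On the way:
1. the T-square is lifted off its rest (distance between square_grip and rest above 0.14 m and contact force between square and rest below 0.05 N), for 0.2 s.
At the end, for the whole second after the job is handed in: The T-square lies flat on the board (tilted less than 3 degrees, not standing on anything), at rest and released; both ends of its stock's front face are within 3 mm of that plate edge; the blade lies over the plate with its centre line within 7 mm of the blue line at both stock and tip (x of square_left in the frame of plate_edge between -0.003 and 0.003 m and x of square_right in the frame of plate_edge between -0.003 and 0.003 m and y of square_tip in the frame of line between -0.007 and 0.007 m and y of square_grip in the frame of line between -0.007 and 0.007 m and angle between square_grip's own z axis and vertical below 0.06 rad and z of square_grip in the frame of plate_edge below 0.033 m and x of square_tip in the frame of plate_edge above 0.1 m and linear speed of square below 0.01 m/s); the robot touches nothing.
It fails at once if the T-square is let go in the air (more than 15 mm above its lying height) away from the rest (distance between square_grip and rest above 0.14 m and z of square_grip in the frame of plate_edge above 0.044 m and contact force between the fingers and square below 0.05 N).
It fails at once if a bystander is moved more than 30 mm (distance of any of fitting, cap, tape, cutter, gauge_red, gauge_blue, meter from where it was at the start of the episode above 0.03 m).
It also fails if it takes over 46 s, if anything falls off the work surface, if the arm or the gripper's body presses on something with over 40 N, if the wrist force passes 120 N, or if a joint passes its speed limit or range.

ROBOT

A 7-joint arm with a two-finger parallel gripper is mounted at the origin on the work surface. World frame = base frame: x ahead of the robot, y to its left, z up, the work surface at z = 0. Lengths are in m, angles in degrees, forces in N, time in s.
With the tool pointing down it reaches from about 0.425 to 0.875 m from the base axis. Payload 4.7 kg.
Tool frame: the origin (TCP) lies at the very end of the fingers, on their centre line; the grasp point (between the pads) lies 19 mm behind it; z points along the fingers, y is the line along which they close (so a half turn about z gives the same grasp; the last joint's range is limited). The gripper opens to 87 mm and grips with 3 to 60 N. Pads are 19 mm wide; open, the fingers measure 117 mm over their backs; the gripper's body (75 mm by 190 mm) begins 51 mm behind the grasp point.
Start: joints at [-66.515, 18.392, -4.016, 83.108, 1.295, 78.541, -3.26], TCP at [0.251, 0.6, 0.223] pointing down, gripper open.
Joint ranges: [-163.93, 163.93], [-17.29, 119.83], [-79.2, 71.16], [3.27, 140.29], [-89.18, 269.18], [5.43, 117.66], [-154.24, 154.24]. Speed limits (degrees/s): [147.25, 147.25, 180, 180, 180, 180, 180].

INTERFACE

Orientations are given as [roll, pitch, yaw] about the fixed x, y, z axes, in that order (R = Rz(yaw) Ry(pitch) Rx(roll)).
In Python, from cell import get_obs, read_camera, sign_off, silhouettes gives the robot as it stands.
- The arm moves only by the tool play_rows, never from a script. Its argument "steps" is a list that holds one entry, the list of rows, each a list of 7 numbers: the shift along the tool's x, y, z in m, then the turn, a rotation vector about the tool's x, y, z in rad, then the finger opening in m, from 0 to 0.087. A call has 1 to 12 rows; each row shifts and turns the commanded pose from where the row before left it, along the tool's axes as they then stand; what a row does not reach is not made up. A row lasts 1/10 s, in which the tool goes at most 50 mm and 8.59 degrees, less where a joint would pass 70% of its speed; a pose out of reach is approached as far as the arm can. A call is refused whole if a number of a shift passes 0.05 or a number of a turn 0.15, either way. A call with a gripper value outside its range is refused whole. The fingers move at their own pace and stop on an object; "force" is the grip in N (left out, the last holds). Time passes only in rows, so rows that do not move let the fingers close. It gives the time, the measured TCP pose, the force, the opening and the grip force at its end, in the units of the state.
- get_obs(): the state, without advancing time (a new reading comes with each control period).
- read_camera(name): name is "scene" or "side" or "wrist"; returns a dict with "frame" (480x640x3 uint8, red, green, blue), "intrinsics" (3x3 intrinsics, pixels), "view" (4x4, takes a point from world to camera coordinates). Camera axes: x right, y up, looking along -z (the intrinsics and any distortion apply to the point x, -y, -z); pixel columns grow to the right and rows downward; lengths in m; the calibration is good to about 2 mm. A picture is of the moment at which its call begins. There is no depth.
- sign_off(): hands the job in; it is judged then, once.
Trained networks look in the newest picture that a camera, given by its name, has taken for a name from the list of things; names that differ only in an ending like _2 or _b are one class to them, and where a whole thing is asked for, a point or a joint stands for the part that bears it (a point fixed in the world has none). Each returns a list of dicts, best first, with "p" (0 to 1); they miss things now and then, are a little off and sometimes report something else, mostly with a low value. They report only what shows in the picture. A call takes as long as a camera call. They do not tell look-alikes from the thing itself.
- silhouettes(camera, name): "pixels" (480x640 bool, what is visible of it) and "extent" ([left, top, right, bottom] in pixels, round what is visible of it).
The state is a dict: "time_s": time; "qpos": joint angles; "joint_velocities": joint speeds; "effort": joint torques, N m; "tool_pos": TCP position; "tool_rot": TCP orientation; "force": force on the tool from outside, world axes, zero at the start; "wrist_torque": the same for the moment, N m; "grip_width": finger opening in m; "grasp_force": force on a finger pad.
Only numpy, scipy, OpenCV 4.12 (cv2) and the standard library are available. Lean on these libraries where they do the work, as an engineer would, in place of code of your own. Each camera call takes 0.05 s, during which the arm holds its last target. There are 200 camera calls.

## Working session

There is one attempt and no reset: what is moved stays moved. The work goes in short steps, Python scripts to look and compute and a tool call to move; the robot and the scene stay as the last step left them, time stands still between calls to the robot, and variables do not carry over. Pictures are saved under pics/ and viewed, at most 10 in all, crops included, and the job is handed in when it is done.

Besides the shell and the picture viewer there is one more tool, called after "Emit:" by a JSON object that holds its "op" and its "data", one argument or row to a line. play_rows: Moves the arm, as the interface text tells. Its arguments: {"type":"object","properties":{"steps":{"type":"array","items":{"type":"array","items":{"type":"array","items":{"type":"number"}}}},"force":{"type":"number"}},"required":["steps"]}

```bash
mkdir -p pics
cat > h.py <<'E'
import numpy as np, cv2
from cell import *
from scipy.spatial.transform import Rotation as R
def proj(c,P):
    P=np.atleast_2d(P); v=(c['view']@np.c_[P,np.ones(len(P))].T).T[:,:3]*[1,-1,-1]
    q=(c['intrinsics']@v.T).T; return q[:,:2]/q[:,2:]
def ray(c,uv,z):
    uv=np.atleast_2d(uv); d=(np.linalg.inv(c['intrinsics'])@np.c_[uv,np.ones(len(uv))].T).T*[1,-1,-1]
    Rm=c['view'][:3,:3]; o=-Rm.T@c['view'][:3,3]; d=d@Rm
    return o+d*((z-o[2])/d[:,2])[:,None]
def save(c,n): cv2.imwrite('pics/'+n,c['frame'][:,:,::-1])
E
python3 - <<'E'
from h import *
for n in ['scene','side']:
    c=read_camera(n); save(c,n+'0.png'); print(n,c.keys(),c['intrinsics'].tolist(),(-c['view'][:3,:3].T@c['view'][:3,3]).round(3))
    for k in ['square_grip','rest','fixture','line','fitting','cap','tape','cutter','gauge_red','gauge_blue','meter']:
        for s in silhouettes(n,k): 
            m=s['pixels']; e=s['extent']; print(k,round(s['p'],2),np.round(e).tolist(),np.argwhere(m).mean(0)[::-1].round(0), m.sum())
E
```

```text
scene dict_keys(['frame', 'intrinsics', 'view']) [[510.9901640751651, 0.0, 313.9661246753575], [0.0, 510.9901640751651, 233.9379416374972], [0.0, 0.0, 1.0]] [1.45  0.781 1.04 ]
square_grip 0.91 [145.0, 260.0, 193.0, 294.0] [174. 275.] 628
square_grip 0.89 [219.0, 211.0, 262.0, 252.0] [241. 233.] 530
square_grip 0.86 [253.0, 174.0, 306.0, 210.0] [282. 188.] 859
rest 0.78 [214.0, 198.0, 286.0, 265.0] [256. 232.] 2407
fixture 0.57 [306.0, 255.0, 429.0, 346.0] [367. 300.] 5590
fitting 0.54 [457.0, 310.0, 492.0, 356.0] [472. 334.] 1033
fitting 0.45 [348.0, 266.0, 353.0, 273.0] [350. 272.] 33
cap 0.4 [399.0, 292.0, 408.0, 296.0] [401. 293.] 39
tape 0.59 [251.0, 286.0, 268.0, 311.0] [260. 299.] 344
cutter 0.77 [286.0, 252.0, 314.0, 274.0] [304. 264.] 203
gauge_red 0.9 [417.0, 347.0, 448.0, 379.0] [433. 364.] 767
gauge_blue 0.86 [158.0, 214.0, 182.0, 228.0] [167. 219.] 338
meter 0.6 [398.0, 290.0, 405.0, 298.0] [401. 293.] 54
side dict_keys(['frame', 'intrinsics', 'view']) [[612.4912277203895, 0.0, 325.8135864532261], [0.0, 612.4912277203895, 239.41292074185446], [0.0, 0.0, 1.0]] [0.294 1.29
[... 303 characters left out ...]
8.] 2611
fixture 0.72 [241.0, 284.0, 355.0, 375.0] [300. 331.] 8835
fitting 0.42 [319.0, 290.0, 325.0, 303.0] [322. 296.] 69
cap 0.44 [258.0, 407.0, 332.0, 465.0] [296. 435.] 2528
cap 0.41 [317.0, 344.0, 325.0, 354.0] [319. 346.] 80
tape 0.98 [222.0, 249.0, 246.0, 271.0] [234. 259.] 429
cutter 0.55 [291.0, 191.0, 338.0, 222.0] [306. 205.] 566
cutter 0.53 [290.0, 259.0, 334.0, 277.0] [314. 265.] 351
gauge_red 0.92 [201.0, 394.0, 251.0, 433.0] [222. 412.] 1328
gauge_red 0.54 [292.0, 262.0, 335.0, 272.0] [314. 264.] 334
gauge_blue 0.85 [291.0, 161.0, 322.0, 177.0] [306. 169.] 378
gauge_blue 0.72 [318.0, 345.0, 327.0, 352.0] [319. 346.] 57
meter 0.63 [259.0, 403.0, 335.0, 466.0] [296. 434.] 2575
```

Run:
```python
import cv2,numpy as np
a=cv2.imread('pics/scene0.png')[150:400,120:520];b=cv2.imread('pics/side0.png')[140:440,190:490]
cv2.imwrite('pics/a.png',cv2.resize(a,(800,500),interpolation=cv2.INTER_CUBIC));cv2.imwrite('pics/b.png',cv2.resize(b,(600,600),interpolation=cv2.INTER_CUBIC))
```

```text
(no output)
```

View pics/a.png

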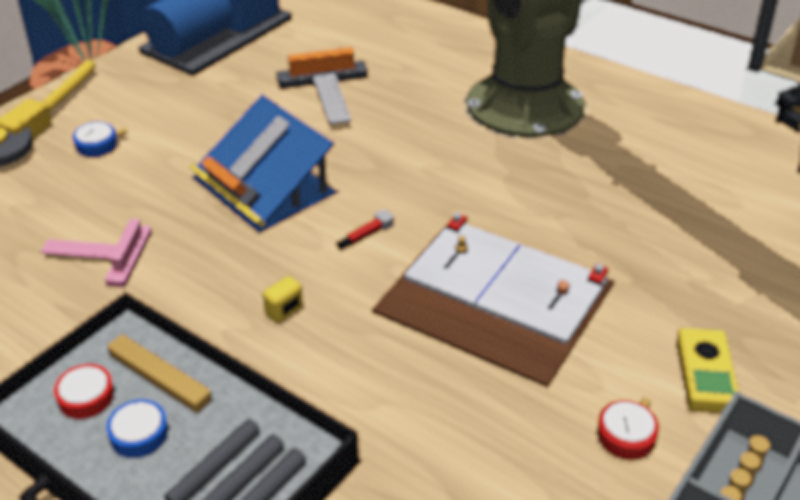

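View pics/b.png

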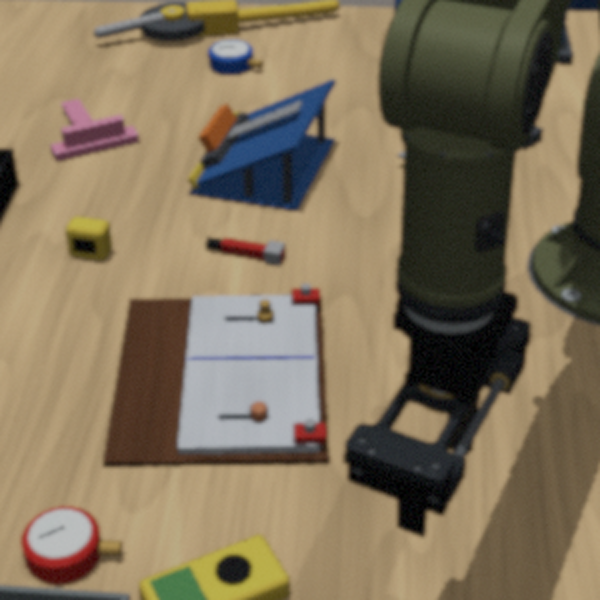

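The scene view shows the target T-square lying on the blue rest (orange grip around full-image pixel (230,238)). A larger orange one lies on the table at (282,188), and a pink one at (174,275). In the side view the board spans about (245,290) to (353,371), with the blue line running from (285,319) to (347,318). The grip is at about (300,203).

Run:
```python
from h import *
c=read_camera('side')
def s(pts,z): return ray(c,np.array(pts)/2+[190,140],z)
print('board',s([(131,300),(107,463),(327,460)],.008).round(3).tolist())
print('plate',s([(191,297),(179,450)],.018).round(3).tolist())
print('line',s([(190,358),(314,357)],.018).round(3).tolist())
print('restfoot',s([(191,193),(301,209),(336,145)],0).round(3).tolist())
d=read_camera('scene')
def t(pts,z): return ray(d,np.array(pts)/2+[120,150],z)
print('board',t([(373,311),(548,384),(613,283)],.008).round(3).tolist())
print('plate',t([(405,276),(567,341)],.018).round(3).tolist())
print('line',t([(476,303),(519,245)],.018).round(3).tolist())
print('restfoot',t([(262,231),(337,191)],0).round(3).tolist())
# grip orange triangulate
def tri(p,q):
    A=[]
    for cc,uv in((c,p),(d,q)):
        P=cc['intrinsics']@np.diag([1,-1,-1])@cc['view'][:3]
        A+= [uv[0]*P[2]-P[0],uv[1]*P[2]-P[1]]
    X=np.linalg.svd(np.array(A))[2][-1]; return X[:3]/X[3]
def orange(cc,x0,y0,x1,y1):
    h=cv2.cvtColor(cc['frame'],cv2.COLOR_RGB2HSV)[y0:y1,x0:x1]
    m=(h[...,0]>5)&(h[...,0]<15)&(h[...,1]>170)
    return np.argwhere(m).mean(0)[::-1]+[x0,y0],m.sum()
a,na=orange(c,285,185,345,230);b,nb=orange(d,215,220,260,262)
print(a,na,b,nb,tri(a,b).round(4))
o=get_obs();print(o['tool_rot'],o['grip_width'],o['time_s'],o['force'])
```

```text
board [[0.61, 0.113, 0.008], [0.581, 0.389, 0.008], [0.35, 0.367, 0.008]]
plate [[0.534, 0.114, 0.018], [0.506, 0.374, 0.018]]
line [[0.517, 0.227, 0.018], [0.375, 0.215, 0.018]]
restfoot [[0.576, -0.146, 0.0], [0.417, -0.116, 0.0], [0.378, -0.292, 0.0]]
board [[0.614, 0.112, 0.008], [0.586, 0.384, 0.008], [0.356, 0.363, 0.008]]
plate [[0.535, 0.112, 0.018], [0.51, 0.37, 0.018]]
line [[0.521, 0.228, 0.018], [0.374, 0.211, 0.018]]
restfoot [[0.568, -0.148, 0.0], [0.416, -0.118, 0.0]]
[298.40935673 203.8128655 ] 171 [231.72380952 238.08571429] 105 [ 0.5494 -0.2434  0.0535]
[1.79995533e+02 1.47020223e-03 1.57322010e+02] 0.08662208623975874 1.3 [-0.33922679 -0.3860385  -0.12611258]
```

```bash
cat >> h.py <<'E'
def Rt(yx,tilt=0):
    """tool rotation: tool y heading yx (deg), square x = -tool y; square x pitched up by tilt deg"""
    a=np.radians(yx+180); t=np.radians(tilt); h=np.array([np.cos(a),np.sin(a),0]);Z=np.array([0,0,1.])
    sx=np.cos(t)*h+np.sin(t)*Z; sz=-np.sin(t)*h+np.cos(t)*Z; sy=np.cross(sz,sx)
    return R.from_matrix(np.c_[-sy,-sx,-sz])
def rows(p1,R1,n,g,start=None):
    o=get_obs()
    p0,R0=(np.array(o['tool_pos']),R.from_euler('xyz',o['tool_rot'],degrees=True)) if start is None else start
    w=(R0.inv()*R1).as_rotvec(); d=(np.array(p1)-p0)/n; out=[]
    for i in range(n):
        Ri=R0*R.from_rotvec(w*i/n); out.append([round(float(v),4) for v in Ri.inv().apply(d)]+[round(float(v),4) for v in w/n]+[g])
    print(str([out]).replace(' ',''))
E
python3 - <<'E'
from h import *
rows([.46,.22,.35],Rt(6),12,.087)
E
```

```text
[[[-0.0283,-0.0225,-0.0106,0.0,-0.0,0.0892,0.087],[-0.0302,-0.0199,-0.0106,0.0,-0.0,0.0892,0.087],[-0.0318,-0.0171,-0.0106,0.0,-0.0,0.0892,0.087],[-0.0332,-0.0142,-0.0106,0.0,-0.0,0.0892,0.087],[-0.0344,-0.0112,-0.0106,0.0,-0.0,0.0892,0.087],[-0.0352,-0.0081,-0.0106,0.0,-0.0,0.0892,0.087],[-0.0358,-0.0049,-0.0106,0.0,-0.0,0.0892,0.087],[-0.0361,-0.0017,-0.0106,0.0,-0.0,0.0892,0.087],[-0.0361,0.0015,-0.0106,0.0,-0.0,0.0892,0.087],[-0.0358,0.0047,-0.0106,0.0,-0.0,0.0892,0.087],[-0.0353,0.0079,-0.0106,0.0,-0.0,0.0892,0.087],[-0.0344,0.011,-0.0106,0.0,-0.0,0.0892,0.087]]]
```

Emit:
{"op": "play_rows", "data": {
  "steps": [
    [[-0.028,-0.0225,-0.0106,0,0,0.0892,0.087],[-0.03,-0.02,-0.0106,0,0,0.0892,0.087],[-0.032,-0.017,-0.0106,0,0,0.0892,0.087],[-0.033,-0.014,-0.0106,0,0,0.0892,0.087],[-0.0345,-0.011,-0.0106,0,0,0.0892,0.087],[-0.035,-0.008,-0.0106,0,0,0.0892,0.087],[-0.036,-0.005,-0.0106,0,0,0.0892,0.087],[-0.036,-0.0017,-0.0106,0,0,0.0892,0.087],[-0.036,0.0015,-0.0106,0,0,0.0892,0.087],[-0.036,0.005,-0.0106,0,0,0.0892,0.087],[-0.035,0.008,-0.0106,0,0,0.0892,0.087],[-0.0345,0.011,-0.0106,0,0,0.0892,0.087]]
  ]
}}

```text
time_s: 2.5
tool_pos: [0.4604, 0.2192, 0.3505]
tool_rot: [180.0, -0.0, 95.8]
force: [0.7, 1.3, 0.7]
grip_width: 0.0872
grasp_force: 0.0
```

Run:
```python
from h import *
c=read_camera('wrist'); save(c,'w1.png'); o=get_obs(); print(o['tool_pos'],o['tool_rot'],o['qpos'],o['time_s'])
print(c['view'].round(3).tolist(),c['intrinsics'][0])
print(proj(c,[[.527,.228,.018],[.375,.213,.018],[.534,.114,.018],[.508,.372,.018]]))
```

```text
[0.4646708  0.21218884 0.35265506] [1.79695712e+02 1.08923801e-01 9.50113638e+01] [-44.99674387  -1.18577819  17.07440669  90.6641955    0.56694239
  90.23144378 -22.90993827] 2.55
[[0.995, 0.101, 0.001, -0.48], [-0.096, 0.951, -0.293, -0.091], [-0.03, 0.291, 0.956, -0.565], [0.0, 0.0, 0.0, 1.0]] [363.66312622   0.         325.03481628]
[[374.16415133 187.18878506]
 [262.54173715 186.87975829]
 [367.9480797  265.07625724]
 [375.28669462  71.56298191]]
```

View pics/w1.png

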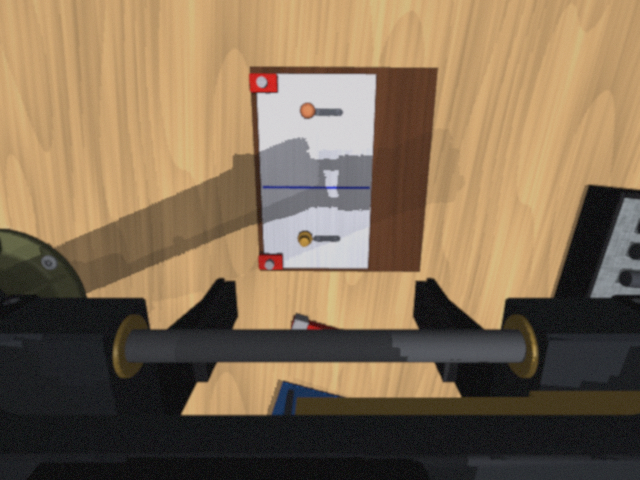

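The wrist view shows the board clearly. The plate's far edge runs from about (376,73) to (369,269), and the blue line from (263,187) to (369,188), with the fitting at (305,238) and the cap at (307,110). My rough estimates agree with this, so next I refine them.

```bash
cat > fx.py <<'E'
from h import *
def fixture():
    c=read_camera('wrist'); f=c['frame'].astype(int)
    r,g,b=f[...,0],f[...,1],f[...,2]
    E=proj(c,[[.534,.114,.018],[.508,.372,.018],[.527,.228,.018],[.375,.213,.018]])
    gr=g.astype(float); e=[]
    v0,v1=sorted(E[:2,1]); 
    for v in range(int(v0)+12,int(v1)-12):
        u=E[0,0]+(E[1,0]-E[0,0])*(v-E[0,1])/(E[1,1]-E[0,1]); u0=int(u)-20
        s=cv2.GaussianBlur((b[v,u0:u0+40]).astype(float)[None],(5,1),0)[0]; d=-np.diff(s); k=d.argmax()
        if d[k]>12 and 1<=k<38:
            k2=k+0.5*(d[k-1]-d[k+1])/(d[k-1]-2*d[k]+d[k+1]); e.append([u0+k2+.5,v])
    e=np.array(e,float)
    for _ in range(4):
        p=np.polyfit(e[:,1],e[:,0],1); res=e[:,0]-np.polyval(p,e[:,1]); e=e[abs(res)<max(2*res.std(),.5)]
    vs=np.array([v0+12,v1-12]); P=ray(c,np.c_[np.polyval(p,vs),vs],.018)
    m=(b-r>40)&(b-g>25); mm=np.zeros_like(m); x0,x1=sorted(E[2:,0]); y=E[2:,1].mean(); mm[int(y)-25:int(y)+25,int(x0)-2:int(x1)+2]=1
    q=np.argwhere(m&mm)[:,::-1]; ql=np.polyfit(q[:,0],q[:,1],1); rr=q[:,1]-np.polyval(ql,q[:,0]); q=q[abs(rr)<3]; ql=np.polyfit(q[:,0],q[:,1],1)
    us=np.array([q[:,0].min(),q[:,0].max()]); L=ray(c,np.c_[us,np.polyval(ql,us)],.018)
    ed=P[1]-P[0]; ld=L[1]-L[0]
    if ed[1]>0: ed=-ed
    if ld[0]>0: ld=-ld
    ae=np.degrees(np.arctan2(-ed[0],ed[1]))-0; al=np.degrees(np.arctan2(ld[1],ld[0]))
    # intersection of line with edge
    A=np.c_[ed[:2],-ld[:2]]; t=np.linalg.solve(A,L[0,:2]-P[0,:2]); X=P[0,:2]+t[0]*ed[:2]
    print('edge n',len(e),P.round(4).tolist(),'heading',ae%360,'line',len(q),L.round(4).tolist(),al%360,'X',X.round(4), 'linelen',np.linalg.norm(ld))
    return X,al
E
python3 - <<'E'
from fx import *
for _ in range(2): fixture()
print(get_obs()['tool_pos'],get_obs()['tool_rot'])
E
```

```text
edge n 171 [[0.5101, 0.3583, 0.018], [0.5316, 0.1323, 0.018]] heading 185.43503814483867 line 289 [[0.3754, 0.2134, 0.018], [0.5197, 0.2271, 0.018]] 185.39448300341846 X [0.5226 0.2273] linelen 0.14490595315306687
edge n 171 [[0.5102, 0.3583, 0.018], [0.5317, 0.1324, 0.018]] heading 185.44389414407215 line 281 [[0.3754, 0.214, 0.018], [0.5198, 0.2265, 0.018]] 184.9449367699295 X [0.5227 0.2267] linelen 0.14498683688809805
[0.46158936 0.21798318 0.3509783 ] [ 1.79868921e+02 -5.12753069e-02  9.56668269e+01]
```

Run:
```python
from h import *
rows([.53,-.24,.33],Rt(-12),12,.087)
```

```text
[[[-0.0385,0.0019,0.0017,0.0002,-0.0001,0.0257,0.087],[-0.0385,0.0029,0.0017,0.0002,-0.0001,0.0257,0.087],[-0.0384,0.0039,0.0017,0.0002,-0.0001,0.0257,0.087],[-0.0383,0.0049,0.0017,0.0002,-0.0001,0.0257,0.087],[-0.0381,0.0058,0.0017,0.0002,-0.0001,0.0257,0.087],[-0.038,0.0068,0.0017,0.0002,-0.0001,0.0257,0.087],[-0.0378,0.0078,0.0017,0.0002,-0.0001,0.0257,0.087],[-0.0376,0.0088,0.0017,0.0002,-0.0001,0.0257,0.087],[-0.0373,0.0097,0.0017,0.0002,-0.0001,0.0257,0.087],[-0.0371,0.0107,0.0017,0.0002,-0.0001,0.0257,0.087],[-0.0368,0.0116,0.0017,0.0002,-0.0001,0.0257,0.087],[-0.0365,0.0126,0.0017,0.0002,-0.0001,0.0257,0.087]]]
```

Emit:
{"op": "play_rows", "data": {
  "steps": [
    [[-0.0385,0.002,0.0017,0,0,0.0257,0.087],[-0.0385,0.003,0.0017,0,0,0.0257,0.087],[-0.0385,0.004,0.0017,0,0,0.0257,0.087],[-0.0385,0.005,0.0017,0,0,0.0257,0.087],[-0.038,0.006,0.0017,0,0,0.0257,0.087],[-0.038,0.007,0.0017,0,0,0.0257,0.087],[-0.038,0.008,0.0017,0,0,0.0257,0.087],[-0.0375,0.009,0.0017,0,0,0.0257,0.087],[-0.0375,0.0095,0.0017,0,0,0.0257,0.087],[-0.037,0.0105,0.0017,0,0,0.0257,0.087],[-0.037,0.0115,0.0017,0,0,0.0257,0.087],[-0.0365,0.0125,0.0017,0,0,0.0257,0.087]]
  ]
}}

```text
time_s: 3.85
tool_pos: [0.5322, -0.2371, 0.329]
tool_rot: [180.0, -0.1, 78.5]
force: [0.7, 0.1, 1.1]
grip_width: 0.0872
grasp_force: 0.0
```

Run:
```python
from h import *
for i in range(4): c=read_camera('wrist')
save(c,'w2.png'); o=get_obs(); print(o['tool_pos'],o['tool_rot'],o['qpos'].round(1),o['time_s'])
for s in silhouettes('wrist','square_grip'): print(s['p'],s['extent'])
np.savez('w2.npz',**c)
print(proj(c,[[.549,-.243,.054]]))
```

```text
[ 0.5316475  -0.23689593  0.32858123] [-1.79923075e+02 -1.99567874e-02  7.83351189e+01] [-17.3  10.   45.   84.5  -7.1  88.5  15.8] 4.05
0.89 [37.6, 214.0, 151.2, 295.9]
0.78 [440.6, 130.5, 552.4, 257.9]
0.74 [223.2, 138.4, 354.6, 245.2]
[[340.93307503 196.01842336]]
```

View pics/w2.png

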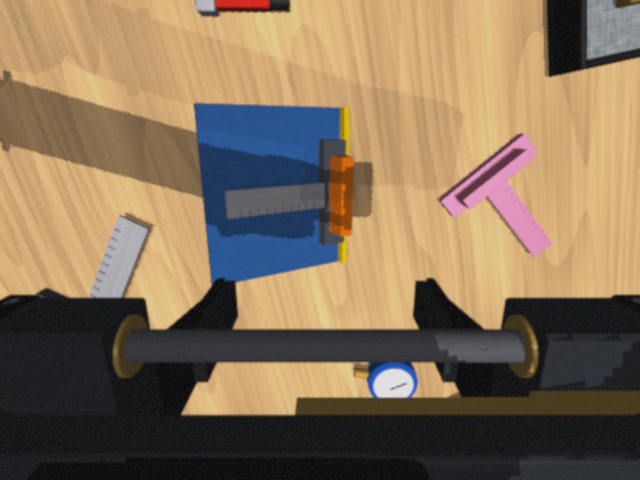

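The wrist view shows the square on the rest, orange rib around (342,196), blade end around (226,205). The larger one is at (120,255) and the pink one at (500,195). Next I fit its pose by model silhouette.

```bash
cat > sq.py <<'E'
from h import *
from scipy.optimize import minimize
def box(x0,x1,y0,y1,z0,z1): return np.array([[x,y,z] for x in(x0,x1) for y in(y0,y1) for z in(z0,z1)])/1000
STOCK=box(-15,15,-65,65,-29,-14);BLADE=box(15,135,-15,15,-17,-14);RIB=box(-8,8,-47,47,-14,14)
def render(c,p,M,boxes,s=4):
    m=np.zeros((480*s,640*s),np.uint8)
    for b in boxes:
        q=proj(c,M.apply(b)+p); h=cv2.convexHull(((q+.5)*s*16).astype(np.int32)); cv2.fillConvexPoly(m,h,255,shift=4)
    return cv2.resize(m,(640,480),interpolation=cv2.INTER_AREA)/255.
def sqR(yaw,tilt): return Rt(yaw-180,tilt)*R.from_matrix(np.array([[-1,0,0],[0,-1,0],[0,0,-1.]]).T) if 0 else R.from_matrix(np.c_[-Rt(yaw-180,tilt).as_matrix()[:,0],-Rt(yaw-180,tilt).as_matrix()[:,1],-Rt(yaw-180,tilt).as_matrix()[:,2]])
E
python3 - <<'E'
from sq import *
c=dict(np.load('w2.npz')); S=[s for s in silhouettes('wrist','square_grip') if 200<s['extent'][0]<300][0]['pixels'].astype(float)
h=cv2.cvtColor(c['frame'],cv2.COLOR_RGB2HSV); O=((h[...,0]>4)&(h[...,0]<16)&(h[...,1]>200)).astype(float); w=np.zeros_like(O);w[140:250,318:360]=1;O*=w
print(O.sum(),S.sum(),np.argwhere(O>0).mean(0)[::-1])
def cost(v,z=.0546,full=0):
    M=sqR(v[2],30); p=[v[0],v[1],z]
    a=render(c,p,M,[STOCK,BLADE,RIB]); r=render(c,p,M,[RIB])
    e1=abs(a-S).sum()/S.sum(); e2=abs(r-O).sum()/O.sum(); 
    return (e1,e2) if full else e1+e2
for z in (.0546,.0516,.0576):
    r=minimize(cost,[.549,-.24,169],args=(z,),method='Nelder-Mead',options=dict(initial_simplex=[[.549,-.24,169],[.554,-.24,169],[.549,-.235,169],[.549,-.24,173]],xatol=1e-4,fatol=1e-4))
    print(z,r.x.round(4),r.fun,cost(r.x,z,1))
E
```

```text
1586.0 5826.0 [340.96784363 194.6147541 ]Traceback (most recent call last):
  File "<stdin>", line 11, in <module>
    res = _minimize_neldermead(fun, x0, args, callback, bounds=bounds,
                               **options)
    fsim[k] = func(sim[k])
              ~~~~^^^^^^^^
    fx = function(np.copy(x), *(wrapper_args + args))
  File "<stdin>", line 6, in cost
  File "sq.py", line 10, in sqR
    def sqR(yaw,tilt): return Rt(yaw-180,tilt)*R.from_matrix(np.array([[-1,0,0],[0,-1,0],[0,0,-1.]]).T) if 0 else R.from_matrix(np.c_[-Rt(yaw-180,tilt).as_matrix()[:,0],-Rt(yaw-180,tilt).as_matrix()[:,1],-Rt(yaw-180,tilt).as_matrix()[:,2]])
                                                                                                                  ~~~~~~~~~~~~~^^^^^^^^^^^^^^^^^^^^^^^^^^^^^^^^^^^^^^^^^^^^^^^^^^^^^^^^^^^^^^^^^^^^^^^^^^^^^^^^^^^^^^^^^^^^^^^^^^^^^^^^^^^^^^^^^
  File "scipy/spatial/transform/_rotation.pyx", line 1143, in scipy.spatial.transform._rotation.Rotation.from_matrix
ValueError: Non-positive determinant (left-handed or null coordinate frame) in rotation matrix 0: [[-0.190809   -0.85011408  0.49081359]
 [-0.98162718  0.16524544 -0.0954045 ]
 [-0.          0.5         0.8660254 ]].
```

```bash
sed -i '/^def sqR/d' sq.py
cat >> sq.py <<'E'
def sqR(yaw,tilt): return R.from_matrix(-Rt(yaw-180,tilt).as_matrix()[:,[1,0,2]])
E
python3 - <<'E'
from sq import *
c=dict(np.load('w2.npz')); S=[s for s in silhouettes('wrist','square_grip') if 200<s['extent'][0]<300][0]['pixels'].astype(float)
h=cv2.cvtColor(c['frame'],cv2.COLOR_RGB2HSV); O=((h[...,0]>4)&(h[...,0]<16)&(h[...,1]>200)).astype(float); w=np.zeros_like(O);w[140:250,318:360]=1;O*=w
def cost(v,z=.0546,full=0):
    M=sqR(v[2],30); p=[v[0],v[1],z]
    a=render(c,p,M,[STOCK,BLADE,RIB]); r=render(c,p,M,[RIB])
    e1=abs(a-S).sum()/S.sum(); e2=abs(r-O).sum()/O.sum(); 
    return (e1,e2) if full else e1+e2
for z in (.0546,.0516,.0576):
    r=minimize(cost,[.549,-.24,169],args=(z,),method='Nelder-Mead',options=dict(initial_simplex=[[.549,-.24,169],[.554,-.24,169],[.549,-.235,169],[.549,-.24,173]],xatol=1e-4,fatol=1e-4))
    print(z,r.x.round(4),r.fun,cost(r.x,z,1))
E
```

```text
0.0546 [  0.5488  -0.2419 168.0403] 0.21504415834590712 (np.float64(0.028505078653500535), np.float64(0.1865390796924066))
0.0516 [  0.5489  -0.242  168.3117] 0.20024994894553463 (np.float64(0.03309370435438164), np.float64(0.167156244591153))
0.0576 [  0.5488  -0.2408 168.3123] 0.23664445021812536 (np.float64(0.037712620235186414), np.float64(0.19893182998293896))
```

Run:
```python
from h import *
rows([.5933,-.2511,.1334+.05],Rt(-11.9,30),8,.05)
```

```text
[[[-0.0005,0.0079,0.0182,0.0654,0.0001,0.001,0.05],[-0.0005,0.0091,0.0177,0.0654,0.0001,0.001,0.05],[-0.0004,0.0102,0.017,0.0654,0.0001,0.001,0.05],[-0.0004,0.0113,0.0163,0.0654,0.0001,0.001,0.05],[-0.0004,0.0123,0.0156,0.0654,0.0001,0.001,0.05],[-0.0004,0.0133,0.0147,0.0654,0.0001,0.001,0.05],[-0.0004,0.0143,0.0138,0.0654,0.0001,0.001,0.05],[-0.0004,0.0151,0.0129,0.0654,0.0001,0.001,0.05]]]
```

Emit:
{"op": "play_rows", "data": {
  "steps": [
    [[-0.0005,0.008,0.018,0.0654,0,0.001,0.05],[-0.0005,0.009,0.0175,0.0654,0,0.001,0.05],[-0.0004,0.0102,0.017,0.0654,0,0.001,0.05],[-0.0004,0.0113,0.0163,0.0654,0,0.001,0.05],[-0.0004,0.0123,0.0156,0.0654,0,0.001,0.05],[-0.0004,0.0133,0.0147,0.0654,0,0.001,0.05],[-0.0004,0.0143,0.0138,0.0654,0,0.001,0.05],[-0.0004,0.015,0.013,0.0654,0,0.001,0.05],[0,0,0,0,0,0,0.05],[0,0,0,0,0,0,0.05]]
  ]
}}

```text
time_s: 5.2
tool_pos: [0.5926, -0.2527, 0.1833]
tool_rot: [-150.0, 0.1, 78.0]
force: [0.7, -0.7, 2.0]
grip_width: 0.0502
grasp_force: 0.0
```

Run:
```python
from h import *
o=get_obs(); print(o['tool_pos'],o['tool_rot'],o['qpos'].round(1),o['time_s'],o['force'])
print(Rt(-11.9,30).as_euler('xyz',degrees=True))
rows([.5688,-.2460,.09],Rt(-11.9,30),6,.05)
```

```text
[ 0.59255392 -0.25268381  0.1832725 ] [-1.49961829e+02  8.69203493e-02  7.79864826e+01] [ -1.   48.   40.1  57.9 -18.1 110.8  21.7] 5.2 [ 0.69047943 -0.65802436  2.02042438]
[-150.     0.    78.1]
[[[0.0003,0.0042,0.0155,-0.0001,0.0001,-0.0004,0.05],[0.0003,0.0042,0.0155,-0.0001,0.0001,-0.0004,0.05],[0.0003,0.0042,0.0155,-0.0001,0.0001,-0.0004,0.05],[0.0003,0.0042,0.0155,-0.0001,0.0001,-0.0004,0.05],[0.0003,0.0042,0.0155,-0.0001,0.0001,-0.0004,0.05],[0.0003,0.0042,0.0155,-0.0001,0.0001,-0.0004,0.05]]]
```

Emit:
{"op": "play_rows", "data": {
  "steps": [
    [[0.0003,0.0042,0.0155,0,0,0,0.05],[0.0003,0.0042,0.0155,0,0,0,0.05],[0.0003,0.0042,0.0155,0,0,0,0.05],[0.0003,0.0042,0.0155,0,0,0,0.05],[0.0003,0.0042,0.0155,0,0,0,0.05],[0.0003,0.0042,0.0155,0,0,0,0.05],[0,0,0,0,0,0,0.05],[0,0,0,0,0,0,0.05]]
  ]
}}

```text
time_s: 6.0
tool_pos: [0.5687, -0.2469, 0.0914]
tool_rot: [-150.1, 0.1, 77.9]
force: [-0.0, 0.0, -0.1]
grip_width: 0.0501
grasp_force: 0.0
```

Run:
```python
from h import *
c=read_camera('wrist'); save(c,'w3.png'); o=get_obs(); print(o['tool_pos'],o['tool_rot'],o['qpos'].round(1),o['time_s'])
M=Rt(-11.9,30); g=np.array([.5488,-.2417,.0546])
print('grip in tool',(R.from_euler('xyz',o['tool_rot'],degrees=True).inv().apply(g-o['tool_pos'])).round(4))
q=lambda *p:proj(c,M.apply(np.array(p)*[1,1,1])+g).round(0).tolist()
print('rib top corners expected',q([-.047,-.008,-.014],[.047,-.008,-.014],[.047,.008,-.014],[-.047,.008,-.014]))
rows([.5444,-.2408,.0468],M,8,.05)
```

```text
[ 0.56902623 -0.24723113  0.09169882] [-1.50093790e+02  1.25056200e-01  7.78977505e+01] [ -3.2  48.7  39.4  68.5 -18.5 100.4  22.1] 6.05
grip in tool [0.0012 0.0003 0.0426]
rib top corners expected [[315.0, 346.0], [313.0, 192.0], [343.0, 192.0], [342.0, 346.0]]
[[[0.0002,0.0,0.0064,0.0002,0.0,-0.0005,0.05],[0.0002,0.0,0.0064,0.0002,0.0,-0.0005,0.05],[0.0002,0.0,0.0064,0.0002,0.0,-0.0005,0.05],[0.0002,0.0,0.0064,0.0002,0.0,-0.0005,0.05],[0.0002,0.0,0.0064,0.0002,0.0,-0.0005,0.05],[0.0002,0.0,0.0064,0.0002,0.0,-0.0005,0.05],[0.0002,0.0001,0.0064,0.0002,0.0,-0.0005,0.05],[0.0002,0.0001,0.0064,0.0002,0.0,-0.0005,0.05]]]
```

View pics/w3.png

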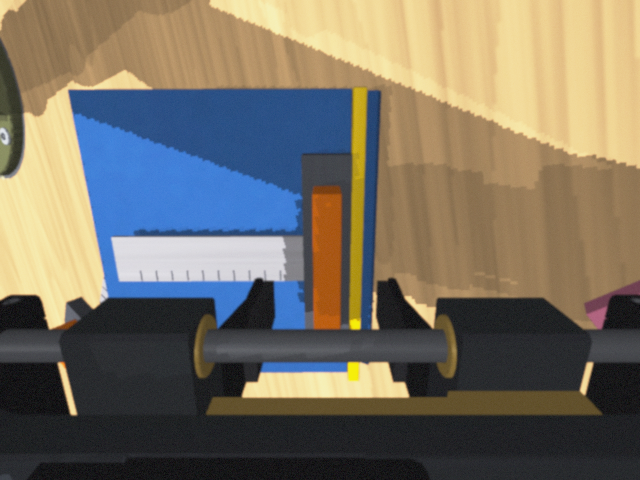

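The rib is at cols 312–341, top row 186. The blade runs from (111,237) to (120,281) at its end, and to rows 236–281 at the stock. I'll check the expected blade corners against this.

Run:
```python
from sq import *
c=read_camera('wrist'); M=sqR(168.1,30); g=np.array([.5488,-.2417,.0546])
f=lambda p,g:proj(c,M.apply(np.array(p)/1000)+g).round(1).tolist()
P=[[135,-15,-14],[135,15,-14],[15,-15,-14],[15,15,-14],[-15,-65,-14],[15,-65,-14],[-8,-47,14],[8,-47,14],[8,-47,-14]]
print(f(P,g)); print(f(P,g+M.apply([0,-.002,0])))
h=cv2.cvtColor(c['frame'],cv2.COLOR_RGB2HSV); O=(h[...,0]>4)&(h[...,0]<16)&(h[...,1]>180); a=np.argwhere(O[150:320,290:360])+[150,290]; print(a.min(0),a.max(0))
S=min(silhouettes('wrist','square_grip'),key=lambda s:abs(s['extent'][0]-110)); print(S['extent'])
```

```text
[[113.1, 235.3], [121.1, 279.2], [303.6, 234.5], [304.6, 278.5], [352.7, 153.1], [301.8, 153.3], [342.8, 191.6], [312.6, 191.7], [314.0, 183.7]]
[[112.6, 232.3], [120.6, 276.4], [303.5, 231.5], [304.5, 275.6], [352.7, 149.6], [301.7, 149.8], [342.8, 187.9], [312.6, 188.0], [314.0, 180.4]]
[186 312] [319 340]
[111.4, 151.3, 350.7, 325.9]
```

Emit:
{"op": "play_rows", "data": {
  "steps": [
    [[0,0,0.0064,0,0,0,0.05],[0,0,0.0064,0,0,0,0.05],[0,0,0.0064,0,0,0,0.05],[0,0,0.0064,0,0,0,0.05],[0,0,0.0064,0,0,0,0.05],[0,0,0.0064,0,0,0,0.05],[0,0,0.0064,0,0,0,0.05],[0,0,0.006,0,0,0,0.05],[0,0,0,0,0,0,0.05],[0,0,0,0,0,0,0.05]]
  ]
}}

```text
time_s: 7.15
tool_pos: [0.5439, -0.2418, 0.0468]
tool_rot: [-150.0, 0.1, 77.9]
force: [-0.3, 0.2, -0.1]
grip_width: 0.0499
grasp_force: 0.0
```

Run:
```python
from h import *
o=get_obs(); print(o['tool_pos'],o['tool_rot'],o['qpos'].round(1),o['time_s'],o['force'])
print('grip in tool',(R.from_euler('xyz',o['tool_rot'],degrees=True).inv().apply(np.array([.5488,-.2417,.0546])-o['tool_pos'])).round(4))
```

```text
[ 0.54385459 -0.24179419  0.04682745] [-1.50025177e+02  1.10587491e-01  7.78875273e+01] [ -4.6  48.3  39.1  75.  -18.6  94.6  22.7] 7.15 [-0.29034225  0.17342888 -0.10612997]
grip in tool [ 0.0011  0.0003 -0.0091]
```

Positioned without contact. Now I close.

Emit:
{"op": "play_rows", "data": {
  "steps": [
    [[0,0,0,0,0,0,0.0],[0,0,0,0,0,0,0.0],[0,0,0,0,0,0,0.0],[0,0,0,0,0,0,0.0],[0,0,0,0,0,0,0.0],[0,0,0,0,0,0,0.0],[0,0,0,0,0,0,0.0],[0,0,0,0,0,0,0.0]]
  ],
  "force": 40
}}

```text
time_s: 7.95
tool_pos: [0.5444, -0.2419, 0.0466]
tool_rot: [-150.1, 0.1, 77.9]
force: [3.2, -0.8, -2.3]
grip_width: 0.0155
grasp_force: 40.0
```

Emit:
{"op": "play_rows", "data": {
  "steps": [
    [[0,0,-0.008,0,0,0,0.0],[0,0,-0.014,0,0,0,0.0],[0,0,-0.016,0,0,0,0.0],[0,0,-0.016,0,0,0,0.0],[0,0,-0.016,0,0,0,0.0],[0,0,-0.01,0,0,0,0.0],[0,0,0,0,0,0,0.0]]
  ]
}}

```text
time_s: 8.65
tool_pos: [0.5838, -0.2506, 0.1171]
tool_rot: [-150.1, 0.1, 77.9]
force: [-0.2, -0.2, -4.1]
grip_width: 0.0155
grasp_force: 40.0
```

Run:
```python
from h import *
o=get_obs(); print(o['tool_pos'],o['tool_rot'],o['grip_width'],o['grasp_force'],o['force'],o['wrist_torque'])
p=np.array([.565,-.22,.22])
rows(p,Rt(5.4),12,0)
rows([.545,.2284,.2],Rt(5.4),12,0,start=(p,Rt(5.4)))
```

```text
[ 0.58379155 -0.25057158  0.11714198] [-1.50133844e+02  1.43910257e-01  7.79062823e+01] 0.01553074128096316 39.973828797228634 [-0.21093204 -0.18418126 -4.13247852] [-0.3554981  -0.92583128  0.02449763]
[[[0.0021,-0.0061,-0.0064,-0.0431,-0.0064,-0.0249,0],[0.0022,-0.0057,-0.0067,-0.0431,-0.0064,-0.0249,0],[0.0023,-0.0054,-0.0069,-0.0431,-0.0064,-0.0249,0],[0.0024,-0.005,-0.0072,-0.0431,-0.0064,-0.0249,0],[0.0025,-0.0046,-0.0074,-0.0431,-0.0064,-0.0249,0],[0.0026,-0.0042,-0.0076,-0.0431,-0.0064,-0.0249,0],[0.0026,-0.0039,-0.0078,-0.0431,-0.0064,-0.0249,0],[0.0027,-0.0034,-0.008,-0.0431,-0.0064,-0.0249,0],[0.0027,-0.003,-0.0081,-0.0431,-0.0064,-0.0249,0],[0.0027,-0.0026,-0.0083,-0.0431,-0.0064,-0.0249,0],[0.0027,-0.0022,-0.0084,-0.0431,-0.0064,-0.0249,0],[0.0027,-0.0018,-0.0085,-0.0431,-0.0064,-0.0249,0]]]
[[[0.0374,0.0019,0.0017,0.0,0.0,0.0,0],[0.0374,0.0019,0.0017,0.0,0.0,0.0,0],[0.0374,0.0019,0.0017,0.0,0.0,0.0,0],[0.0374,0.0019,0.0017,0.0,0.0,0.0,0],[0.0374,0.0019,0.0017,0.0,0.0,0.0,0],[0.0374,0.0019,0.0017,0.0,0.0,0.0,0],[0.0374,0.0019,0.0017,0.0,0.0,0.0,0],[0.0374,0.0019,0.0017,0.0,0.0,0.0,0],[0.0374,0.0019,0.0017,0.0,0.0,0.0,0],[0.0374,0.0019,0.0017,0.0,0.0,0.0,0],[0.0374,0.0019,0.0017,0.0,0.0,0.0,0],[0.0374,0.0019,0.0017,0.0,0.0,0.0,0]]]
```

Emit:
{"op": "play_rows", "data": {
  "steps": [
    [[0.002,-0.006,-0.0064,-0.0431,-0.0064,-0.0249,0],[0.0022,-0.0057,-0.0067,-0.0431,-0.0064,-0.0249,0],[0.0023,-0.0054,-0.0069,-0.0431,-0.0064,-0.0249,0],[0.0024,-0.005,-0.0072,-0.0431,-0.0064,-0.0249,0],[0.0025,-0.0046,-0.0074,-0.0431,-0.0064,-0.0249,0],[0.0026,-0.0042,-0.0076,-0.0431,-0.0064,-0.0249,0],[0.0026,-0.0039,-0.0078,-0.0431,-0.0064,-0.0249,0],[0.0027,-0.0034,-0.008,-0.0431,-0.0064,-0.0249,0],[0.0027,-0.003,-0.0081,-0.0431,-0.0064,-0.0249,0],[0.0027,-0.0026,-0.0083,-0.0431,-0.0064,-0.0249,0],[0.0027,-0.0022,-0.0084,-0.0431,-0.0064,-0.0249,0],[0.0027,-0.0018,-0.0085,-0.0431,-0.0064,-0.0249,0]]
  ]
}}

```text
time_s: 9.85
tool_pos: [0.5628, -0.2193, 0.2182]
tool_rot: [-179.8, -0.1, 95.4]
force: [-0.6, -0.6, -3.7]
grip_width: 0.0156
grasp_force: 40.0
```

Emit:
{"op": "play_rows", "data": {
  "steps": [
    [[0.02,0.001,0.001,0,0,0,0],[0.0374,0.0019,0.0017,0,0,0,0],[0.0374,0.0019,0.0017,0,0,0,0],[0.0374,0.0019,0.0017,0,0,0,0],[0.0374,0.0019,0.0017,0,0,0,0],[0.0374,0.0019,0.0017,0,0,0,0],[0.0374,0.0019,0.0017,0,0,0,0],[0.0374,0.0019,0.0017,0,0,0,0],[0.0374,0.0019,0.0017,0,0,0,0],[0.0374,0.0019,0.0017,0,0,0,0],[0.0374,0.0019,0.0017,0,0,0,0],[0.0374,0.0019,0.0017,0,0,0,0]]
  ]
}}

```text
time_s: 11.05
tool_pos: [0.5442, 0.2122, 0.1987]
tool_rot: [-179.7, 0.0, 95.3]
force: [1.7, 0.7, -2.7]
grip_width: 0.0154
grasp_force: 40.0
```

Emit:
{"op": "play_rows", "data": {
  "steps": [
    [[0.01,0,0,0,0,0,0],[0.005,0,0,0,0,0,0],[0,0,0,0,0,0,0],[0,0,0,0,0,0,0],[0,0,0,0,0,0,0]]
  ]
}}

```text
time_s: 11.55
tool_pos: [0.5449, 0.2246, 0.2]
tool_rot: [-179.9, -0.0, 95.2]
force: [1.1, 0.4, -3.0]
grip_width: 0.016
grasp_force: 40.0
```

Run:
```python
from sq import *
c=read_camera('wrist'); save(c,'w4.png'); np.savez('w4.npz',**c)
o=get_obs(); print(o['tool_pos'],o['tool_rot'],o['qpos'].round(1),o['grip_width'],o['time_s'])
Rtool=R.from_euler('xyz',o['tool_rot'],degrees=True)
for s in silhouettes('wrist','square_grip'): print(s['p'],s['extent'])
# expected square in hand: grip in tool = [.0011,0,-.009]
g=Rtool.apply([.0011,0,-.009])+o['tool_pos']; M=R.from_matrix(-Rtool.as_matrix()[:,[1,0,2]])
P=np.array([[135,-15,-14],[135,15,-14],[15,-15,-14],[15,15,-14],[-15,-65,-14],[15,-65,-14],[-8,-47,14],[8,-47,14],[8,-47,-14]])/1000
print(proj(c,M.apply(P)+g).round(1).tolist())
X=np.array([.5227,.227]);a=np.radians(185.4);d=np.array([np.cos(a),np.sin(a)])
print('plate line',proj(c,[[*X,.018],[*(X+.146*d),.018]]).round(1).tolist())
```

```text
[0.54486031 0.22498564 0.2000924 ] [-1.79892018e+02 -6.30434078e-02  9.52208265e+01] [-47.1  12.2  25.7  94.7  -5.6  74.4 -15.2] 0.015797454248140202 11.6
0.56 [51.4, 160.6, 359.8, 397.0]
[[53.5, 263.8], [66.2, 317.7], [295.6, 263.7], [297.0, 317.7], [358.9, 161.0], [293.0, 161.0], [346.3, 213.8], [305.9, 213.8], [308.9, 200.0]]
plate line [[303.3, 209.5], [153.1, 209.9]]
```

View pics/w4.png

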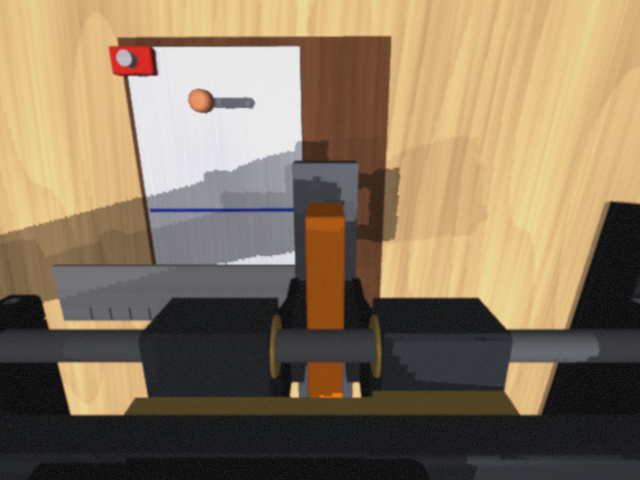

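The square hasn't moved in the hand: the blade rows (265–320) and the tip column (53) match the prediction. The line is seen at row 210, as expected. I descend with a gap of about 6 mm before the edge.

Emit:
{"op": "play_rows", "data": {
  "steps": [
    [[0.0036,-0.001,0.01,0,0,-0.003,0],[0,0,0.02,0,0,0,0],[0,0,0.02,0,0,0,0],[0,0,0.02,0,0,0,0],[0,0,0.02,0,0,0,0],[0,0,0.02,0,0,0,0],[0,0,0.02,0,0,0,0],[0,0,0.015,0,0,0,0],[0,0,0.01,0,0,0,0],[0,0,0,0,0,0,0],[0,0,0,0,0,0,0],[0,0,0,0,0,0,0]]
  ]
}}

```text
time_s: 12.85
tool_pos: [0.5437, 0.2308, 0.0461]
tool_rot: [-180.0, -0.1, 95.5]
force: [-0.0, -0.8, -3.4]
grip_width: 0.0157
grasp_force: 40.0
```

Run:
```python
from sq import *
c=read_camera('wrist'); save(c,'w5.png')
o=get_obs(); print(o['tool_pos'],o['tool_rot'],o['force'],o['time_s'])
Rtool=R.from_euler('xyz',o['tool_rot'],degrees=True)
g=Rtool.apply([.0005,0,-.009])+o['tool_pos']; a=np.radians(185.4);d=np.array([np.cos(a),np.sin(a)]); n=np.array([-d[1],d[0]])
r=g[:2]-[.5227,.227]; print('front face x',r@d+.015,'y',r@n,'stock bottom z over board',g[2]-.029-.008)
M=R.from_matrix(-Rtool.as_matrix()[:,[1,0,2]])
P=np.array([[135,-15,-14],[135,15,-14],[15,-15,-14],[15,15,-14],[-15,-65,-14],[15,-65,-14],[15,-65,-29]])/1000
print(proj(c,M.apply(P)+g).round(1).tolist())
X=np.array([.5227,.227]); print('edge',proj(c,[[*X,.018],[*(X-.12*n),.018],[*(X+.12*n),.018],[*(X+.146*d),.018]]).round(1).tolist())
```

```text
[0.54369824 0.23074385 0.04608107] [-1.79996256e+02 -1.31682869e-01  9.55322150e+01] [ 0.00782122 -0.02246297 -3.08972581] 12.9
front face x -0.006256854341396136 y -0.0022304375140135935 stock bottom z over board 0.018082190636603716
[[53.8, 265.5], [66.4, 319.3], [295.5, 265.5], [296.9, 319.3], [358.7, 163.2], [293.0, 163.2], [295.5, 160.3]]
edge [[288.4, 278.9], [281.6, 45.6], [293.2, 445.0], [32.6, 278.4]]
```

View pics/w5.png

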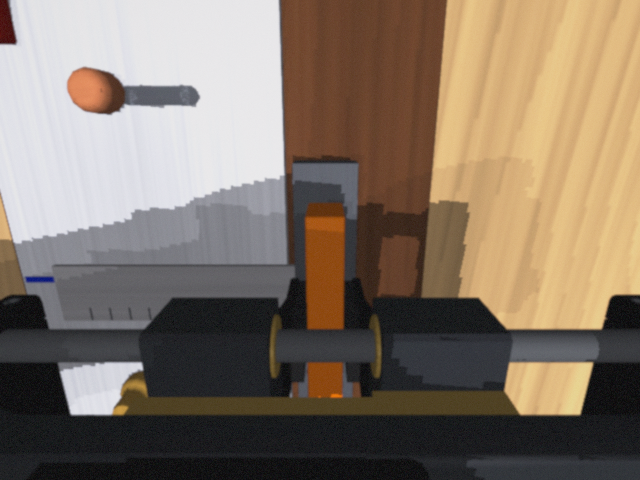

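The line end is at (25,279), the plate edge at column 282 (row 45) and the stock front at column 293. All of these match the model. I correct the 2 mm sideways and go down.

Emit:
{"op": "play_rows", "data": {
  "steps": [
    [[-0.0022,0,0.004,0,0,0.002,0],[0,0,0.004,0,0,0,0],[0,0,0.004,0,0,0,0],[0,0,0.003,0,0,0,0],[0,0,0.001,0,0,0,0],[0,0,0,0,0,0,0],[0,0,0,0,0,0,0]]
  ]
}}

```text
time_s: 13.6
tool_pos: [0.5431, 0.2282, 0.029]
tool_rot: [-179.9, -0.1, 95.4]
force: [0.3, -0.4, -3.5]
grip_width: 0.0156
grasp_force: 40.0
```

Emit:
{"op": "play_rows", "data": {
  "steps": [
    [[0,0,0.001,0,0,0,0],[0,0,0.001,0,0,0,0],[0,0,0,0,0,0,0],[0,0,0,0,0,0,0]]
  ]
}}

```text
time_s: 14.0
tool_pos: [0.5432, 0.2284, 0.0274]
tool_rot: [-179.9, -0.1, 95.4]
force: [-0.8, 0.8, 0.1]
grip_width: 0.0156
grasp_force: 40.0
```

Emit:
{"op": "play_rows", "data": {
  "steps": [
    [[0,-0.0015,0,0,0,0,0],[0,-0.0015,0,0,0,0,0],[0,-0.0015,0,0,0,0,0],[0,-0.0005,0,0,0,0,0],[0,0,0,0,0,0,0],[0,0,0,0,0,0,0]]
  ]
}}

```text
time_s: 14.6
tool_pos: [0.5386, 0.2278, 0.0274]
tool_rot: [-180.0, -0.1, 95.4]
force: [2.4, 0.6, 2.5]
grip_width: 0.0158
grasp_force: 40.0
```

Emit:
{"op": "play_rows", "data": {
  "steps": [
    [[0,-0.0007,0,0,0,0,0],[0,-0.0005,0,0,0,0,0],[0,0,0,0,0,0,0],[0,0,0,0,0,0,0]]
  ]
}}

```text
time_s: 15.0
tool_pos: [0.5375, 0.2278, 0.0274]
tool_rot: [-180.0, -0.1, 95.4]
force: [3.8, 0.6, 2.8]
grip_width: 0.0156
grasp_force: 40.0
```

Emit:
{"op": "play_rows", "data": {
  "steps": [
    [[0,-0.0006,0,0,0,0,0],[0,-0.0004,0,0,0,0,0],[0,0,0,0,0,0,0],[0,0,0,0,0,0,0]]
  ]
}}

```text
time_s: 15.4
tool_pos: [0.5375, 0.2278, 0.0275]
tool_rot: [179.9, -0.1, 95.4]
force: [6.3, 1.6, 0.3]
grip_width: 0.0159
grasp_force: 40.0
```

Contact: the tool stopped at x=0.5375 (0.5376 predicted) with the force rising. Now I release and lift.

Emit:
{"op": "play_rows", "data": {
  "steps": [
    [[0,0.0005,0,0,0,0,0],[0,0,0,0,0,0,0.02],[0,0,0,0,0,0,0.03],[0,0,0,0,0,0,0.04],[0,0,0,0,0,0,0.04],[0,0,0,0,0,0,0.04],[0,0,-0.005,0,0,0,0.04],[0,0,-0.015,0,0,0,0.04],[0,0,-0.03,0,0,0,0.04],[0,0,-0.04,0,0,0,0.04],[0,0,-0.04,0,0,0,0.04],[0,0,-0.04,0,0,0,0.04]]
  ]
}}

```text
time_s: 16.6
tool_pos: [0.5367, 0.2271, 0.2001]
tool_rot: [-180.0, -0.1, 95.4]
force: [0.5, -0.5, 0.4]
grip_width: 0.0399
grasp_force: 0.0
```

Emit:
{"op": "play_rows", "data": {
  "steps": [
    [[-0.03,0,-0.03,0,0,0,0.04],[-0.03,0,-0.01,0,0,0,0.04],[0,0,0,0,0,0,0.04],[0,0,0,0,0,0,0.04],[0,0,0,0,0,0,0.04]]
  ]
}}

```text
time_s: 17.1
tool_pos: [0.5419, 0.1686, 0.237]
tool_rot: [-179.9, -0.1, 95.5]
force: [-1.1, 0.4, -0.7]
grip_width: 0.0399
grasp_force: 0.0
```

Run:
```python
from sq import *
c=read_camera('wrist'); save(c,'w6.png'); o=get_obs(); print(o['tool_pos'],o['force'],o['time_s'])
X=np.array([.5227,.227]);a=np.radians(185.4);d=np.array([np.cos(a),np.sin(a)])
S=silhouettes('wrist','square_grip'); print([(s['p'],s['extent']) for s in S])
S=max(S,key=lambda s:s['pixels'].sum())['pixels'].astype(float)
def cost(v):
    return abs(render(c,[v[0],v[1],.037],sqR(v[2],0),[STOCK,BLADE,RIB])-S).sum()/S.sum()
v0=np.array([*(X-.015*d),185.4]); print(v0,cost(v0))
r=minimize(cost,v0,method='Nelder-Mead',options=dict(initial_simplex=[v0,v0+[.004,0,0],v0+[0,.004,0],v0+[0,0,2]],xatol=1e-4,fatol=1e-4)); print(r.x,r.fun)
```

```text
[0.54180291 0.16878992 0.23657326] [-0.52265271  0.11025737 -0.49553501] 17.15
[(0.66, [192.9, 78.9, 342.9, 212.9])]
[  0.53763343   0.22841162 185.4       ] 0.055904708001560985
[  0.53720426   0.2294064  185.54717206] 0.028973708898347793
```

View pics/w6.png

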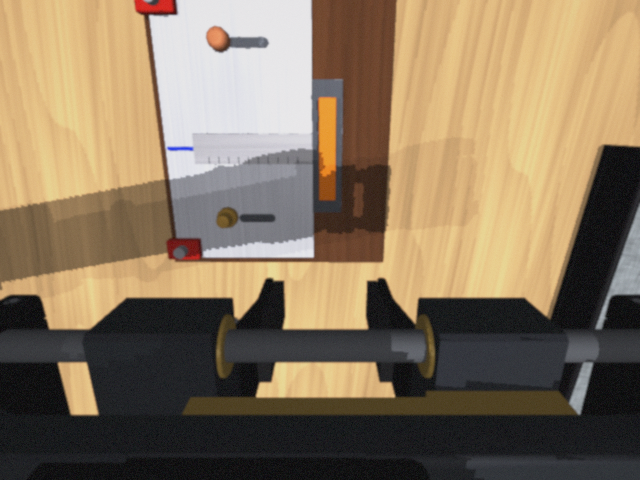

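The T-square lies flat with its stock (columns 313–343) against the plate edge. The blade end spans rows 134–163, centred on the blue line at row 149. The fit puts it within about 1 mm and 0.2°, so I hand it in.

```bash
python3 -c "
from cell import *
print(sign_off())"
```

```text
the job is handed in; nothing more can be done
None
```

The T-square is laid flat with its stock against the plate edge and its blade centred on the blue line (about 1 mm and 0.2° off by the last camera fit). It is released, and the job was handed in at about 17 s; the sign-off returned no verdict.

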